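# Show the studded recliner bracket to the inspection camera

### The arm

A 7-joint arm with a two-finger parallel gripper is mounted at the origin on the work surface. World frame = base frame: x ahead of the robot, y to its left, z up, the work surface at z = 0. Lengths are in m, angles in rad, forces in N, time in s.
With the tool pointing down it reaches from about 0.4 to 0.85 m from the base axis. Payload 10.4 kg.
Tool frame: the origin (TCP) lies on the centre line of the jaws, within the pads' length; the fingertips stand 11 mm ahead of it and the grasp point (between the pads) lies 8 mm behind it (tip_reach is the distance from the TCP to the fingertips, in m); z points along the fingers, y is the line along which they close (so a half turn about z gives the same grasp; the last joint's range is limited). The gripper opens to 85 mm and grips with 20 to 120 N. Pads are 22 mm wide; open, the fingers measure 114 mm over their backs; the gripper's body (76 mm by 85 mm) begins 54 mm behind the grasp point. The pads swing forward as they close: fully open they stand 13 mm farther back than shut.
Start: joints at [1.161, 0.332, -0.065, 1.46, 0.022, 1.35, -0.088], TCP at [0.236, -0.579, 0.242] pointing down, gripper open.
Joint ranges: [-2.6, 2.6], [-0.5, 2.12], [-1.47, 1.34], [0.16, 2.42], [-1.27, 4.41], [0.06, 2.06], [-2.6, 2.6]. Speed limits (rad/s): [2.22, 2.22, 2.79, 2.79, 3.14, 3.14, 3.14].

### API

Orientations are given as a unit quaternion [x, y, z, w].
In Python, from workcell import get_obs, camera, hand_in, tip_reach gives the robot as it stands. The module is installed in compiled form; this text tells all that it offers.
- The arm moves only by the tool move_arm, never from a script. Its argument "plan" is a list of rows, each an object with "delta_pos": the shift along the tool's x, y, z in fractions of the full range, 1 being 1 m, a list of three; "turn": the turn, a rotation vector about the tool's x, y, z in fractions of the full range, 1 being 180 degrees, a list of three; "fingers": the closure, from 0 (fully open) to 1 (shut). A call has 1 to 12 rows; each row is the pose to reach, as a shift and turn from the pose commanded when the call began, along the tool's axes at that moment; what a row does not reach only later rows make up. A row lasts 1/8 s, in which the tool goes at most 62.5 mm and 10.7 degrees, less where a joint would pass 70% of its speed; a pose out of reach is approached as far as the arm can. Shift and turn numbers lie between -1 and 1, and a call with a number outside is refused. A call with a gripper value outside its range is refused whole. The fingers move at their own pace and stop on an object; "force" is the grip in N (left out, the last holds). Time passes only in rows, so rows that repeat a pose let the fingers close. It gives the time, the measured TCP pose, the force, the opening and the grip force at its end, in the units of the state.
- get_obs(): the state, without advancing time (a new reading comes with each control period).
- camera(name): name is "side" or "top" or "wrist"; returns a dict with "color" (400x640x3 uint8, red, green, blue), "range_z" (400x640 float32, m along the optical axis (not along the pixel's ray), 0 where there is no reading), "fx", "fy", "cx", "cy" (pixels), "R" (3x3) and "t" (3): a world point X has camera coordinates R X + t; the wrist camera has in their place "tool_from_camera" (4x4, takes a point from camera to tool coordinates, whose origin is the TCP and whose axes are the flange's). Camera axes: x right, y down, z forward; pixel columns grow to the right and rows downward; lengths in m; the calibration is good to about 2 mm. A picture is of the moment at which its call begins: read the wrist's pose just before it.
- hand_in(): hands the job in; it is judged then, once.
The state is a dict: "clock": time; "joint_pos": joint angles; "joint_velocities": joint speeds; "tau": joint torques, N m; "position": TCP position; "ee_rot": TCP orientation; "ft_force": force on the tool from outside, world axes, zero at the start; "torque": the same for the moment, N m; "grip_width": opening from 0.0 (shut) to 1.0 (fully open); "grasp_force": force on a finger pad.
Only numpy, scipy, OpenCV 4.12 (cv2) and the standard library are available. Lean on these libraries where they do the work, as an engineer would, in place of code of your own. Each camera call takes 0.05 s, during which the arm holds its last target. There are 200 camera calls.

### The job

Clear the inspection camera's view first: lift the yellow rivet canister off the camera plinth by its handle, keeping it upright, and set it down, not dropped, wholly on the round red-edged mat. Then take the black bracket with the brass stud out of the slot in the green jig and hold it in the air at the camera's focus point, centred there, upright with its tab on top, its flat face square to the camera and the stud pointing towards the lens. Finish while still holding it there with the gripper, touching nothing else with it, and leave the other things on the bench where they are.

Things in the scene. Friction and masses are not known exactly. Their poses are not given: they have to be found in the camera images.
- station: fixed inspection station: aluminium plinth 110 x 110 mm, 40 mm high; behind it a post with a blue camera head, top 232 mm above the table. Origin: centre of the plinth's underside. +x points level from plinth to camera, which looks back along -x; z up. Lens front (black barrel, orange ring): 150 mm along +x, 200 mm above the table. Left or right; place and yaw vary
- focus (a point): the camera's focus point, in the air 200 mm above the table (the lens's height), straight above the plinth's centre and 150 mm in front of the lens; axes as the station's
- canister: loose closed yellow canister, 84 mm diameter, lid top at 86 mm, about 0.5 kg, standing on the plinth. Origin: centre of its underside. Rigid arched bail handle of 12 mm round bar over the lid along its y axis: the level top piece, 48 mm long, has its centre line 133 mm above the origin, 41 mm clear under it; legs 72 mm apart. Pinch the top piece along the canister's x
- mat: fixed round rubber mat on the table, black with a red edge, 130 mm diameter, 4 mm thick. Origin: centre of its underside, so its top is at 4 mm
- jig: fixed green jig plate 120 x 150 x 12 mm, left or right, across from the station. Origin: centre of its underside. Along its y axis two steel rails, 80 mm long, tops 28 mm above the table, form a slot 11 mm wide with its floor at 12 mm. Two parked red-handled clamps at its -x side (x = -25 to -57, y = +-62 mm) reach 55 mm above the table
- bracket: loose black steel T-plate 8 mm thick (x), about 0.4 kg, upright in the jig's slot, 16 mm deep. Origin: centre of its underside; z up. Lower bar 130 mm (y) x 40 mm high; on it a tab 60 mm wide, 40 to 75 mm above the origin: grip it across the 8 mm from above. Brass stud, 14 mm diameter, 22 mm out of its +x face. At first its axes are the jig's, stud away from the robot within 30 degrees
- bracket_center (a point): the middle of the bracket, 35 mm above its underside, in the plate's mid plane; this point is to be at the focus point. Axes as the bracket's
- stud_tip (a point): end of the brass stud, 26 mm along +x, 45 mm along +y and 27 mm up from the bracket's origin
- spare_plate: bystander: the same black T-shaped plate (130 x 75 x 8 mm) without a stud, lying flat on the table at the robot's right
- oil_can: bystander: red spray can, 52 mm diameter, 150 mm tall, standing behind the mat
- screwdriver: bystander: screwdriver lying on the robot's left

How it is judged:
On the way, in this order (a step that is already met when the one before it is completed fails the run):
1. the canister stands upright on the mat, let go (horizontal distance between canister and mat below 0.03 m and angle between canister's own z axis and vertical below 0.1 rad and contact force between canister and mat above 1 N and contact force between the fingers and canister below 0.1 N and linear speed of canister below 0.02 m/s), for 0.2 s.
2. the bracket is lifted out of the jig in the gripper (z of bracket in the frame of jig above 0.06 m and contact force between the fingers and bracket above 1 N), for 0.1 s.
At the end, for the whole second after the job is handed in: Bracket middle within 20 mm of the focus point, upright and square to the camera within 10 degrees, stud to the lens, still, held by the fingers, touching no station, jig or canister; canister upright, at rest and released on the mat, within 30 mm of its centre (all of step 1 and distance between bracket_center and focus below 0.02 m and angle between bracket's own z axis and vertical below 0.17 rad and angle between the x axis of bracket and the x axis of station, either way round below 0.17 rad and x of stud_tip in the frame of station above 0 m and contact force between the fingers and bracket above 1 N and linear speed of bracket below 0.03 m/s and contact force between bracket and station below 0.1 N and contact force between bracket and jig below 0.1 N and contact force between bracket and canister below 0.1 N); the arm keeps its last pose, push and grip.
It fails at once if the canister is tipped more than 30 degrees (angle between canister's own z axis and vertical above 0.52 rad).
It fails at once if the canister is dropped (falls freely faster than 0.5 m/s) (linear speed of canister above 0.5 m/s and contact force between the fingers and canister below 0.05 N).
It fails at once if another thing on the bench is moved more than 30 mm (distance of any of spare_plate, oil_can, screwdriver from where it was at the start of the episode above 0.03 m).
It also fails if it takes over 64 s, if anything falls off the work surface, if the arm or the gripper's body presses on something with over 40 N, if the wrist force passes 120 N, or if a joint passes its speed limit or range.

## Working session

There is one attempt and no reset: what is moved stays moved. The work goes in short steps, Python scripts to look and compute and a tool call to move; the robot and the scene stay as the last step left them, time stands still between calls to the robot, and variables do not carry over. Pictures are saved under pics/ and viewed, at most 10 in all, crops included, and the job is handed in when it is done.

Besides the shell and the picture viewer there is one more tool, called after "Request:" by a JSON object that holds its "fn" and its "kwargs". move_arm: Moves the arm, as the interface text tells. Its arguments: {"type":"object","properties":{"plan":{"type":"array","items":{"type":"object","properties":{"delta_pos":{"type":"array","items":{"type":"number"}},"turn":{"type":"array","items":{"type":"number"}},"fingers":{"type":"number"}}}},"force":{"type":"number"}},"required":["plan"]}

```bash
mkdir -p pics; cat > h.py <<'E'
import numpy as np, cv2
from scipy.spatial.transform import Rotation as Ro
from workcell import get_obs, camera, hand_in, tip_reach
def cloud(c):
    z=c["range_z"]; v,u=np.mgrid[0:400,0:640]
    P=np.stack([(u-c["cx"])/c["fx"]*z,(v-c["cy"])/c["fy"]*z,z],-1)
    return (P-c["t"])@c["R"]   # R^T (p-t)
def save(c,n): cv2.imwrite("pics/"+n,cv2.cvtColor(c["color"],cv2.COLOR_RGB2BGR))
E
python3 - <<'E'
from h import *
import pickle
D={}
for n in("top","side"):
    c=camera(n); D[n]=c; save(c,n+".png"); print(n,c["fx"],c["R"].tolist(),c["t"], (c["range_z"]>0).mean())
pickle.dump(D,open("d0.pkl","wb"))
o=get_obs(); print(o)
E
```

```text
top 413.4165958158134 [[-0.020574768561863625, -0.999692184119534, 0.013864195214337122], [-0.9804734436399694, 0.017462745097107272, -0.19587465086236558], [0.19557225062724495, -0.017623550833726912, -0.9805309302824696]] [0.02140533 0.52606269 1.13230784] 0.9959765625
side 419.5700836112185 [[-0.9758305988724936, -0.21839652641667295, 0.007589436954189596], [-0.17120165345258703, 0.7424498491806727, -0.6476559389882072], [0.1358110310661489, -0.633301806961521, -0.7618951273896047]] [0.5018247  0.16289688 1.22528575] 0.9961171875
{'clock': 0.1, 'joint_pos': array([ 1.16139451,  0.33282158, -0.06470881,  1.46087471,  0.02159151,
        1.34992102, -0.08848653]), 'joint_velocities': array([-6.27132468e-04,  5.37608053e-05, -1.42189180e-04, -2.73635994e-03,
       -4.31700990e-04, -8.07620046e-04, -2.79970220e-04]), 'tau': array([ 1.31862638e-03, -6.26745558e+01,  4.93491255e-02, -3.92430139e+01,
        1.63798453e-02,  6.91112058e-03, -4.81799987e-07]), 'position': array([ 0.23564451, -0.57851082,  0.24157915]), 'ee_rot': array([ 9.81352251e-01,  1.92216849e-01, -1.52363232e-04, -6.47076213e-04]), 'ft_force': array([ 0.41727811, -0.10060934, -0.36607225]), 'torque': array([ 0.02960933, -0.00367155,  0.00984105]), 'grasp_force': 0.0, 'grip_width': 1.0001864713027868}
```

View pics/top.png

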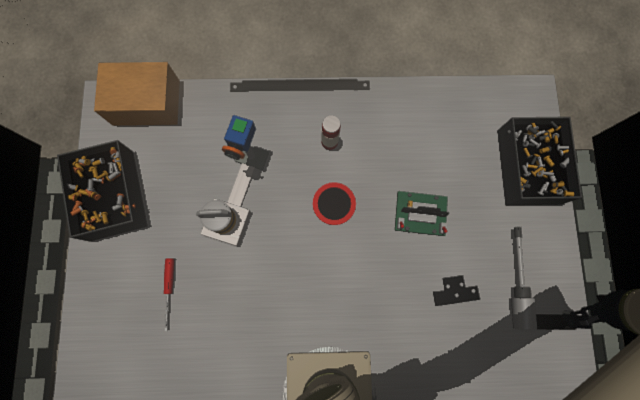

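View pics/side.png

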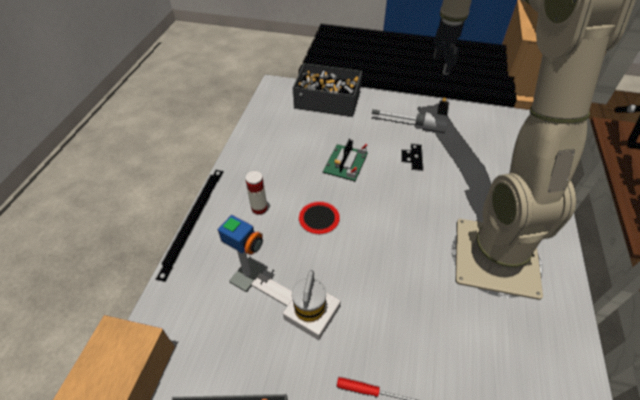

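The top view shows the mat at (334,203), jig (421,214) with the bracket about (425,210), canister handle (213,212), plinth (226,223) and lens ring (233,152). The side view shows the handle at (309,285), the mat at (319,218), the bracket at (348,155) and the lens ring at (254,243). Next I measure with the depth clouds of both views.

```bash
cat > m.py <<'E'
from h import *
import pickle
D=pickle.load(open("d0.pkl","rb"))
def rect(P,n):
    if len(P)<8: print(n,len(P));return
    r=cv2.minAreaRect((P[:,:2]*1000).astype(np.float32)); print(n,len(P),"c",np.round(r[0],1),"size",np.round(r[1],1),"ang",round(r[2],1),"z med/max",np.round(np.median(P[:,2]),4),np.round(P[:,2].max(),4))
for n,c in D.items():
    W=cloud(c); hsv=cv2.cvtColor(c["color"],cv2.COLOR_RGB2HSV); H,S,V=[hsv[...,i].astype(int) for i in range(3)]
    X,Y,Z=W[...,0],W[...,1],W[...,2]
    print("==",n)
    red=((H<8)|(H>172))&(S>150)&(V>80)
    m=red&(abs(Z-.004)<.01)&(np.hypot(X-.52,Y)<.12); 
    e=cv2.fitEllipse((W[m][:,:2]*1000).astype(np.float32)); print("mat",m.sum(),W[m][:,:2].min(0)+0,W[m][:,:2].max(0),np.median(W[m][:,2]),(W[m][:,:2].min(0)+W[m][:,:2].max(0))/2)
    g=(H>50)&(H<90)&(S>80)&(abs(Z-.012)<.012)&(X>.35)&(X<.7)&(Y<-.1)&(Y>-.4)
    rect(W[g],"jig")
    reg=(X>.38)&(X<.62)&(Y<-.13)&(Y>-.33)
    rect(W[reg&(Z>.06)&(Z<.12)],"bracket top")
    b=reg&(Z>.036)&(Z<.12)&(V<70); rect(W[b],"bracket dark")
    st=(X>.35)&(X<.62)&(Y>.12)&(Y<.42)
    rect(W[st&(abs(Z-.04)<.006)&(S<60)],"plinth")
    rect(W[st&(Z>.078)&(Z<.094)],"lid")
    rect(W[st&(Z>.12)&(Z<.16)],"handle")
    hd=(X>.5)&(X<.85)&(Y>.1)&(Y<.45)
    o=(H>3)&(H<20)&(S>130)&(Z>.15)&(Z<.25)&hd; rect(W[o],"ring"); 
    if o.sum(): print(W[o].min(0),W[o].max(0))
    rect(W[hd&(Z>.222)&(Z<.245)],"headtop")
    im=cv2.cvtColor(c["color"],cv2.COLOR_RGB2BGR)
    bx=dict(top=[(170,100,130,160),(380,175,100,75)],side=[(200,190,160,160),(310,120,80,70)])[n]
    t=[cv2.resize(im[y:y+h,x:x+w],(400,300 if k else 300),interpolation=cv2.INTER_CUBIC) for k,(x,y,w,h) in enumerate(bx)]
    D[n]["t2"]=np.hstack(t)
cv2.imwrite("pics/crops.png",np.vstack([D["top"]["t2"],D["side"]["t2"]]))
E
python3 m.py
```

```text
== top
mat 539 [ 0.47339048 -0.09054761] [0.5998302  0.03532565] 0.004573309511617685 [ 0.53661034 -0.02761098]
jig 801 c [ 501.2 -283.5] size [145.6 114. ] ang 82.4 z med/max 0.0123 0.0205
bracket top 112 c [ 502.4 -288.4] size [61.4  9.8] ang 81.8 z med/max 0.0849 0.0951
bracket dark 187 c [ 503.3 -276.1] size [104.    8.9] ang 82.5 z med/max 0.0613 0.0951
plinth 681 c [483.  287.9] size [111.9 110. ] ang 70.8 z med/max 0.0406 0.046
lid 47 c [472.4 273.8] size [27.3 75.8] ang 56.3 z med/max 0.0866 0.0939
handle 631 c [486.4 295. ] size [81.2 82.4] ang 31.6 z med/max 0.1265 0.1579
ring 88 c [635.1 233.9] size [52.9  8.9] ang 71.5 z med/max 0.2257 0.2333
[0.62344183 0.20921031 0.20030474] [0.64545851 0.26027405 0.233257  ]
headtop 662 c [672.2 223.5] size [56.1 96.9] ang 71.1 z med/max 0.2291 0.2392
== side
mat 454 [ 0.47720119 -0.08924128] [0.60123016 0.03594116] 0.005481185912336458 [ 0.53921568 -0.02665006]
jig 391 c [ 503.  -279.9] size [146.  112.9] ang 82.9 z med/max 0.0135 0.0223
bracket top 69 c [ 503.3 -289.8] size [62.6  8.8] ang 82.7 z med/max 0.0843 0.0931
bracket dark 110 c [ 503.7 -272.7] size [100.3   7.5] ang 79.5 z med/max 0.0578 0.0921
plinth 705 c [484.5 288.2] size [110.4 111.1] ang 71.7 z med/max 0.0407 0.046
lid 104 c [481.3 315.9] size [79.6 36.7] ang 19.8 z med/max 0.0861 0.0936
handle 751 c [488.9 296.3] size [80.2 81.8] ang 12.8 z med/max 0.1266 0.1599
ring 179 c [642.6 236.8] size [55.8 26.6] ang 71.5 z med/max 0.2199 0.2319
[0.62437567 0.21281598 0.18121637] [0.6599283  0.26527213 0.23188929]
headtop 649 c [675.3 223.1] size [56.3 98.4] ang 72.1 z med/max 0.2289 0.236
```

View pics/crops.png

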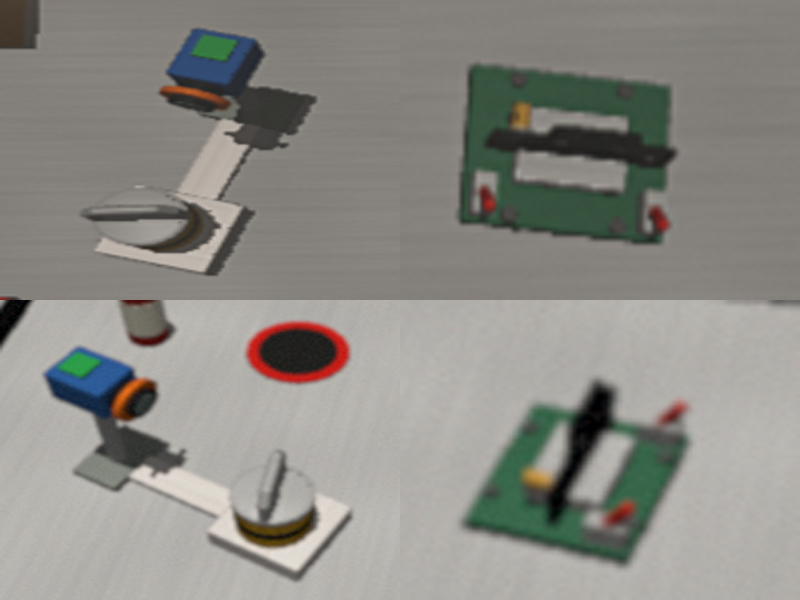

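The crops agree with the fits. The brass stud is at the bracket's left end (+y) and points away from the robot. The lid is at 0.126 and so the canister is standing on the plinth. Now I fit the handle bar and the bracket ends.

```bash
cat >> m.py <<'E'
print("----")
for n,c in D.items():
    W=cloud(c); X,Y,Z=W[...,0],W[...,1],W[...,2]; st=(X>.38)&(X<.6)&(Y>.18)&(Y<.42)
    for lo in(.14,.16,.17): rect(W[st&(Z>lo)&(Z<.2)],f"{n} handle>{lo}")
    P=W[st&(abs(Z-.126)<.004)]; rect(P,"lid"); r=cv2.minEnclosingCircle((P[:,:2]*1000).astype(np.float32)); print(r)
    a=np.radians(-7.5); d=(W[...,:2]-[.502,-.282]); u=d@[np.cos(a),np.sin(a)]; v=d@[-np.sin(a),np.cos(a)]
    for lo,hi in((.03,.056),(.058,.08),(.08,.1)):
        k=(abs(u)<.013)&(abs(v)<.09)&(Z>lo)&(Z<hi)&(c["color"].max(-1)<80); print(lo,k.sum(),"v",np.round(np.percentile(v[k],[0,2,98,100]),4),"u",np.round(np.percentile(u[k],[2,50,98]),4),"z",np.round(np.percentile(Z[k],[50,95]),4))
E
python3 m.py | sed -n '/----/,$p'
```

```text
----
top handle>0.14 162 c [486.8 294.9] size [11.9 82.1] ang 2.8 z med/max 0.1765 0.1834
top handle>0.16 149 c [486.9 294.9] size [11.7 82.1] ang 2.1 z med/max 0.1768 0.1834
top handle>0.17 123 c [487. 294.] size [11.7 68.8] ang 1.9 z med/max 0.1776 0.1834
lid 550 c [487.  293.6] size [80.9 81.6] ang 79.8 z med/max 0.1264 0.13
((487.09637451171875, 295.0095520019531), 41.877254486083984)
0.03 130 v [-0.0692 -0.0676  0.0572  0.0583] u [-0.0036 -0.0024  0.0047] z [0.0486 0.0548]
0.058 41 v [-0.0359 -0.0353  0.0237  0.0244] u [-0.0034 -0.0028  0.0015] z [0.0683 0.0789]
0.08 60 v [-0.0371 -0.0359  0.0218  0.0229] u [-0.0034 -0.0007  0.004 ] z [0.0874 0.0913]
side handle>0.14 189 c [488.9 298.4] size [12.2 78.4] ang 2.8 z med/max 0.1772 0.1824
side handle>0.16 161 c [489.  298.3] size [12.2 78.2] ang 2.8 z med/max 0.1778 0.1824
side handle>0.17 129 c [489.1 295.9] size [12.2 68.5] ang 2.8 z med/max 0.1785 0.1824
lid 674 c [488.7 296.3] size [79.7 81.8] ang 12.6 z med/max 0.1265 0.13
((488.4573059082031, 295.4311828613281), 42.33258819580078)
0.03 76 v [-0.0642 -0.0622  0.058   0.0594] u [-0.0016 -0.0004  0.0063] z [0.0455 0.055 ]
0.058 29 v [-0.0389 -0.0379  0.0224  0.0226] u [-0.0021 -0.0006  0.0026] z [0.0699 0.079 ]
0.08 26 v [-0.033  -0.0312  0.0233  0.0237] u [-0.0019  0.0004  0.0051] z [0.0884 0.0915]
```

Handle: bar centre (0.488, 0.295), z 0.173, bar along 92.5°. Bracket: centre (0.503, −0.2885), yaw −7.5°, tab top 0.087. Station: (0.484, 0.288), yaw −19°. All heights and sizes match the text. I now plan the approach.

```bash
cat > w.py <<'E'
import sys
from h import *
def go(*wps):
    o=get_obs(); p=o["position"]; R=Ro.from_quat(o["ee_rot"]); y=R.apply([0,1,0]); 
    print("clk",o["clock"],"pos",np.round(p,4),"yyaw",round(np.degrees(np.arctan2(y[1],y[0])),1),"tilt",np.round(R.apply([0,0,1]),3),"grip",round(o["grip_width"],3),round(o["grasp_force"],1),"F",np.round(o["ft_force"],1))
    for x,yy,z,a in wps:
        a=np.radians(a); T=Ro.from_matrix(np.array([[-np.sin(a),np.cos(a),0],[np.cos(a),np.sin(a),0],[0,0,-1]]).T@np.diag([-1,1,1]) if 0 else np.column_stack([[-np.sin(a),np.cos(a),0],[np.cos(a),np.sin(a),0],[0,0,-1]]))
        print((x,yy,z),np.round(R.inv().apply(np.array([x,yy,z])-p),4).tolist(),np.round((R.inv()*T).as_rotvec(),3).tolist())
if __name__=="__main__": go(*[tuple(map(float,a.split(","))) for a in sys.argv[1:]])
E
python3 w.py 0.5,-0.25,0.30,-20 0.488,0.295,0.26,2.5
```

```text
clk 0.1 pos [ 0.2356 -0.5785  0.2416] yyaw -67.8 tilt [-0.001  0.001 -1.   ] grip 1.0 0.0 F [ 0.4 -0.1 -0.4]
(0.5, -0.25, 0.3) [0.3688, -0.2046, -0.0582] [-0.001, -0.001, -0.835]
(0.488, 0.295, 0.26) [0.5633, -0.7138, -0.0175] [-0.001, -0.001, -1.228]
```

The rows are not in the units I measure in: turns go in shares of 180 degrees. I convert before sending: -0.835 rad / 3.1416 = -0.2658.

Request:
{"fn": "move_arm", "kwargs": {"plan": [{"delta_pos": [0.09, -0.05, -0.058], "turn": [0, 0, -0.0573], "fingers": 0}, {"delta_pos": [0.18, -0.1, -0.058], "turn": [0, 0, -0.1146], "fingers": 0}, {"delta_pos": [0.27, -0.15, -0.058], "turn": [0, 0, -0.1719], "fingers": 0}, {"delta_pos": [0.369, -0.205, -0.058], "turn": [0, 0, -0.2228], "fingers": 0}, {"delta_pos": [0.369, -0.205, -0.058], "turn": [0, 0, -0.2658], "fingers": 0}, {"delta_pos": [0.369, -0.205, -0.058], "turn": [0, 0, -0.2658], "fingers": 0}, {"delta_pos": [0.369, -0.205, -0.058], "turn": [0, 0, -0.2658], "fingers": 0}, {"delta_pos": [0.369, -0.205, -0.058], "turn": [0, 0, -0.2658], "fingers": 0}, {"delta_pos": [0.369, -0.205, -0.058], "turn": [0, 0, -0.2658], "fingers": 0}]}}

```text
clock: 1.23
position: [0.4997, -0.2504, 0.2999]
ee_rot: [0.819, 0.573, -0.0, -0.0]
ft_force: [-0.2, -0.4, -0.3]
grip_width: 0.998
grasp_force: 0.0
```

```bash
python3 w.py 0.488,0.295,0.26,2.5
python3 -c "
from h import *
import pickle
o=get_obs();c=camera('wrist');pickle.dump((o,c),open('w0.pkl','wb'));save(c,'w0.png');print(c['tool_from_camera'])"
```

```text
clk 1.225 pos [ 0.4997 -0.2504  0.2999] yyaw -20.0 tilt [-0.001 -0.    -1.   ] grip 0.998 0.0 F [-0.2 -0.4 -0.3]
(0.488, 0.295, 0.26) [0.5084, -0.1976, 0.0398] [-0.001, 0.0, -0.393]
[[-1.21812646e-03 -9.61397667e-01 -2.75160032e-01  6.91944768e-02]
 [ 9.99999060e-01 -1.34418221e-03  2.69546174e-04 -1.32057040e-03]
 [-6.29006284e-04 -2.75159445e-01  9.61398400e-01 -1.32069424e-01]
 [ 0.00000000e+00  0.00000000e+00  0.00000000e+00  1.00000000e+00]]
```

In the tool's units: -0.393 rad / 3.1416 = -0.1251.

Request:
{"fn": "move_arm", "kwargs": {"plan": [{"delta_pos": [0.06, -0.023, 0], "turn": [0, 0, -0.0255], "fingers": 0}, {"delta_pos": [0.12, -0.046, 0], "turn": [0, 0, -0.0509], "fingers": 0}, {"delta_pos": [0.17, -0.066, 0], "turn": [0, 0, -0.0764], "fingers": 0}, {"delta_pos": [0.23, -0.09, 0], "turn": [0, 0, -0.1019], "fingers": 0}, {"delta_pos": [0.29, -0.113, 0], "turn": [0, 0, -0.1251], "fingers": 0}, {"delta_pos": [0.35, -0.136, 0], "turn": [0, 0, -0.1251], "fingers": 0}, {"delta_pos": [0.41, -0.16, 0.01], "turn": [0, 0, -0.1251], "fingers": 0}, {"delta_pos": [0.46, -0.179, 0.02], "turn": [0, 0, -0.1251], "fingers": 0}, {"delta_pos": [0.508, -0.198, 0.04], "turn": [0, 0, -0.1251], "fingers": 0}, {"delta_pos": [0.508, -0.198, 0.04], "turn": [0, 0, -0.1251], "fingers": 0}, {"delta_pos": [0.508, -0.198, 0.04], "turn": [0, 0, -0.1251], "fingers": 0}]}}

```text
clock: 2.65
position: [0.4887, 0.2936, 0.26]
ee_rot: [0.692, 0.722, -0.0, 0.0]
ft_force: [0.1, -0.7, 0.5]
grip_width: 1.0
grasp_force: 0.0
```

```bash
cat > wc.py <<'E'
from h import *
from m import rect
def wcloud(o,c):
    z=c["range_z"]; v,u=np.mgrid[0:400,0:640]
    P=np.stack([(u-c["cx"])/c["fx"]*z,(v-c["cy"])/c["fy"]*z,z],-1); T=c["tool_from_camera"]
    return Ro.from_quat(o["ee_rot"]).apply((P.reshape(-1,3)@T[:3,:3].T+T[:3,3])).reshape(400,640,3)+o["position"]
E
python3 - <<'E' | sed '1,/lid.*\n/d' | sed -n '/@@/,$p'
from wc import *
import pickle
print("@@")
o=get_obs();c=camera('wrist');save(c,'w1.png')
W=wcloud(o,c);Z=W[...,2];X,Y=W[...,0],W[...,1]
st=(X>.4)&(X<.56)&(Y>.22)&(Y<.38)&(c["range_z"]>.03)
rect(W[st&(Z>.17)&(Z<.19)],"handle");rect(W[st&(Z>.14)&(Z<.19)],"handle")
rect(W[st&(abs(Z-.126)<.005)],"lid"); rect(W[(abs(Z-.04)<.005)&(X>.35)&(X<.62)&(Y>.16)&(Y<.42)],"plinth")
o,c=pickle.load(open('w0.pkl','rb'))
W=wcloud(o,c);Z=W[...,2];X,Y=W[...,0],W[...,1]; g=(X>.42)&(X<.58)&(Y<-.2)&(Y>-.37)&(c["range_z"]>.03)&(c["color"].max(-1)<90)
rect(W[g&(Z>.08)&(Z<.095)],"tab");rect(W[g&(Z>.045)&(Z<.095)],"br");
E
python3 w.py 0.488,0.295,0.165,2.5
```

```text
clk 2.7 pos [0.489  0.2932 0.2604] yyaw 2.3 tilt [ 0.001 -0.001 -1.   ] grip 1.002 0.0 F [-0.7  0.4  0.3]
(0.488, 0.295, 0.165) [0.0019, -0.001, 0.0954] [0.001, 0.001, -0.003]
```

```bash
sed -i 's/^from m import rect/import io,contextlib\nwith contextlib.redirect_stdout(io.StringIO()): from m import rect/' wc.py
python3 - <<'E'
from wc import *
import pickle
o=get_obs();c=camera('wrist');save(c,'w1.png')
W=wcloud(o,c);Z=W[...,2];X,Y=W[...,0],W[...,1]
st=(X>.4)&(X<.56)&(Y>.22)&(Y<.38)&(c["range_z"]>.03)
rect(W[st&(Z>.17)&(Z<.19)],"handle");rect(W[st&(Z>.14)&(Z<.19)],"handle")
rect(W[st&(abs(Z-.126)<.005)],"lid"); rect(W[(abs(Z-.04)<.005)&(X>.35)&(X<.62)&(Y>.16)&(Y<.42)],"plinth")
o,c=pickle.load(open('w0.pkl','rb'))
W=wcloud(o,c);Z=W[...,2];X,Y=W[...,0],W[...,1]; g=(X>.42)&(X<.58)&(Y<-.2)&(Y>-.37)&(c["range_z"]>.03)&(c["color"].max(-1)<90)
rect(W[g&(Z>.08)&(Z<.095)],"tab");rect(W[g&(Z>.045)&(Z<.095)],"br");
E
```

```text
handle 1103 c [485.9 296. ] size [12.  68.8] ang 2.3 z med/max 0.1782 0.1816
handle 1340 c [485.9 295.9] size [12.  83.4] ang 2.1 z med/max 0.1776 0.1816
lid 4322 c [486.  296.5] size [83.1 82.4] ang 2.0 z med/max 0.1261 0.1301
plinth 2062 c [481.5 288.3] size [110.7 110.2] ang 71.0 z med/max 0.0402 0.0449
tab 287 c [ 500.5 -288.7] size [59.7  8. ] ang 82.3 z med/max 0.0873 0.0894
br 616 c [ 476.3 -282.8] size [134.1  59.7] ang 81.2 z med/max 0.0653 0.0894
```

Request:
{"fn": "move_arm", "kwargs": {"plan": [{"delta_pos": [0.002, -0.002, 0.04], "turn": [0, 0, 0], "fingers": 0}, {"delta_pos": [0.002, -0.002, 0.075], "turn": [0, 0, 0], "fingers": 0}, {"delta_pos": [0.002, -0.002, 0.095], "turn": [0, 0, 0], "fingers": 0}, {"delta_pos": [0.002, -0.002, 0.095], "turn": [0, 0, 0], "fingers": 0}, {"delta_pos": [0.002, -0.002, 0.095], "turn": [0, 0, 0], "fingers": 0.5}, {"delta_pos": [0.002, -0.002, 0.095], "turn": [0, 0, 0], "fingers": 0.75}, {"delta_pos": [0.002, -0.002, 0.095], "turn": [0, 0, 0], "fingers": 1}, {"delta_pos": [0.002, -0.002, 0.095], "turn": [0, 0, 0], "fingers": 1}, {"delta_pos": [0.002, -0.002, 0.095], "turn": [0, 0, 0], "fingers": 1}, {"delta_pos": [0.002, -0.002, 0.095], "turn": [0, 0, 0], "fingers": 1}, {"delta_pos": [0.002, -0.002, 0.095], "turn": [0, 0, 0], "fingers": 1}], "force": 70}}

```text
clock: 4.12
position: [0.4862, 0.2974, 0.1657]
ee_rot: [0.691, 0.722, 0.0, 0.0]
ft_force: [3.0, 0.3, 4.7]
grip_width: 0.114
grasp_force: 68.3
```

Request:
{"fn": "move_arm", "kwargs": {"plan": [{"delta_pos": [0, 0, -0.01], "turn": [0, 0, 0], "fingers": 1}, {"delta_pos": [0, 0, -0.025], "turn": [0, 0, 0], "fingers": 1}, {"delta_pos": [0, 0, -0.04], "turn": [0, 0, 0], "fingers": 1}, {"delta_pos": [0, 0, -0.05], "turn": [0, 0, 0], "fingers": 1}, {"delta_pos": [0, 0, -0.05], "turn": [0, 0, 0], "fingers": 1}]}}

```text
clock: 4.75
position: [0.486, 0.2975, 0.2162]
ee_rot: [0.691, 0.722, 0.001, 0.0]
ft_force: [-0.3, 0.3, -5.6]
grip_width: 0.111
grasp_force: 68.6
```

```bash
python3 w.py 0.5365,-0.0255,0.215,2.5 0.5365,-0.0255,0.135,2.5
```

```text
clk 4.75 pos [0.486  0.2975 0.2162] yyaw 2.5 tilt [ 0.001  0.001 -1.   ] grip 0.111 68.6 F [-0.3  0.3 -5.6]
(0.5365, -0.0255, 0.215) [-0.3249, 0.0362, 0.0011] [0.001, -0.0, 0.0]
(0.5365, -0.0255, 0.135) [-0.3249, 0.0361, 0.0811] [0.001, -0.0, 0.0]
```

The grip holds the full weight (−5.6 N). Next comes the smooth carry to the mat.

Request:
{"fn": "move_arm", "kwargs": {"plan": [{"delta_pos": [-0.015, 0.002, 0], "turn": [0, 0, 0], "fingers": 1}, {"delta_pos": [-0.045, 0.005, 0], "turn": [0, 0, 0], "fingers": 1}, {"delta_pos": [-0.08, 0.009, 0], "turn": [0, 0, 0], "fingers": 1}, {"delta_pos": [-0.12, 0.013, 0], "turn": [0, 0, 0], "fingers": 1}, {"delta_pos": [-0.16, 0.018, 0], "turn": [0, 0, 0], "fingers": 1}, {"delta_pos": [-0.2, 0.022, 0], "turn": [0, 0, 0], "fingers": 1}, {"delta_pos": [-0.24, 0.027, 0], "turn": [0, 0, 0], "fingers": 1}, {"delta_pos": [-0.275, 0.031, 0], "turn": [0, 0, 0], "fingers": 1}, {"delta_pos": [-0.305, 0.034, 0.01], "turn": [0, 0, 0], "fingers": 1}, {"delta_pos": [-0.325, 0.036, 0.02], "turn": [0, 0, 0], "fingers": 1}, {"delta_pos": [-0.325, 0.036, 0.03], "turn": [0, 0, 0], "fingers": 1}, {"delta_pos": [-0.325, 0.036, 0.03], "turn": [0, 0, 0], "fingers": 1}]}}

```text
clock: 6.25
position: [0.5352, -0.025, 0.1842]
ee_rot: [0.691, 0.723, -0.0, -0.001]
ft_force: [-0.2, 0.4, -5.1]
grip_width: 0.113
grasp_force: 68.4
```

```bash
python3 w.py 0.5365,-0.0255,0.13,2.5
python3 - <<'E'
from wc import *
for n in("top","side"):
    c=camera(n);save(c,n+"2.png");W=cloud(c);X,Y,Z=W[...,0],W[...,1],W[...,2]
    k=(np.hypot(X-.537,Y+.027)<.1)&(c["range_z"]>0)
    hsv=cv2.cvtColor(c["color"],cv2.COLOR_RGB2HSV).astype(int)
    y=k&(hsv[...,0]>15)&(hsv[...,0]<35)&(hsv[...,1]>120); rect(W[y],n+" yellow")
    r=k&(abs(Z-.004)<.006)&((hsv[...,0]<8)|(hsv[...,0]>172))&(hsv[...,1]>150); rect(W[r],"mat")
    rect(W[k&(Z>.105)&(Z<.135)&(hsv[...,1]<60)],"lid")
E
```

```text
clk 6.25 pos [ 0.5352 -0.025   0.1842] yyaw 2.6 tilt [-0.002  0.001 -1.   ] grip 0.113 68.4 F [-0.2  0.4 -5.1]
(0.5365, -0.0255, 0.13) [-0.0007, 0.0014, 0.0542] [-0.002, -0.001, 0.001]
top yellow 0
mat 209 c [522.2  11. ] size [118.3  43.5] ang 22.3 z med/max 0.0042 0.01
lid 9 c [507.9   0.7] size [38.9  5.9] ang 48.5 z med/max 0.1321 0.135
side yellow 373 c [535.1 -19. ] size [76.5 84. ] ang 14.7 z med/max 0.0909 0.514
mat 349 c [536.2 -14.8] size [125.3 102.7] ang 10.5 z med/max 0.0056 0.01
lid 10 c [542.9   5.5] size [ 9.7 59.4] ang 80.0 z med/max 0.1342 0.1349
```

Centred. I lower it in small steps to contact.

Request:
{"fn": "move_arm", "kwargs": {"plan": [{"delta_pos": [-0.001, 0.001, 0.015], "turn": [0, 0, 0], "fingers": 1}, {"delta_pos": [-0.001, 0.001, 0.03], "turn": [0, 0, 0], "fingers": 1}, {"delta_pos": [-0.001, 0.001, 0.042], "turn": [0, 0, 0], "fingers": 1}, {"delta_pos": [-0.001, 0.001, 0.048], "turn": [0, 0, 0], "fingers": 1}, {"delta_pos": [-0.001, 0.001, 0.051], "turn": [0, 0, 0], "fingers": 1}, {"delta_pos": [-0.001, 0.001, 0.053], "turn": [0, 0, 0], "fingers": 1}, {"delta_pos": [-0.001, 0.001, 0.053], "turn": [0, 0, 0], "fingers": 1}, {"delta_pos": [-0.001, 0.001, 0.053], "turn": [0, 0, 0], "fingers": 1}]}}

```text
clock: 7.35
position: [0.5373, -0.0269, 0.1326]
ee_rot: [0.691, 0.722, 0.0, 0.0]
ft_force: [0.8, -0.9, -4.5]
grip_width: 0.11
grasp_force: 68.4
```

Request:
{"fn": "move_arm", "kwargs": {"plan": [{"delta_pos": [0, 0, 0.001], "turn": [0, 0, 0], "fingers": 1}, {"delta_pos": [0, 0, 0.002], "turn": [0, 0, 0], "fingers": 1}, {"delta_pos": [0, 0, 0.003], "turn": [0, 0, 0], "fingers": 1}, {"delta_pos": [0, 0, 0.003], "turn": [0, 0, 0], "fingers": 1}]}}

```text
clock: 7.85
position: [0.5374, -0.0268, 0.1296]
ee_rot: [0.691, 0.723, 0.0, 0.0]
ft_force: [0.5, -0.2, -3.1]
grip_width: 0.114
grasp_force: 68.8
```

Request:
{"fn": "move_arm", "kwargs": {"plan": [{"delta_pos": [0, 0, 0.0005], "turn": [0, 0, 0], "fingers": 1}, {"delta_pos": [0, 0, 0.001], "turn": [0, 0, 0], "fingers": 1}, {"delta_pos": [0, 0, 0.001], "turn": [0, 0, 0], "fingers": 1}]}}

```text
clock: 8.22
position: [0.5378, -0.0267, 0.1294]
ee_rot: [0.691, 0.723, 0.001, 0.001]
ft_force: [-0.7, 0.4, 7.2]
grip_width: 0.113
grasp_force: 69.9
```

Contact is firm (+7 N), so I release and retreat straight up.

Request:
{"fn": "move_arm", "kwargs": {"plan": [{"delta_pos": [0, 0, 0], "turn": [0, 0, 0], "fingers": 0.8}, {"delta_pos": [0, 0, 0], "turn": [0, 0, 0], "fingers": 0.5}, {"delta_pos": [0, 0, 0], "turn": [0, 0, 0], "fingers": 0}, {"delta_pos": [0, 0, 0], "turn": [0, 0, 0], "fingers": 0}, {"delta_pos": [0, 0, 0], "turn": [0, 0, 0], "fingers": 0}, {"delta_pos": [0, 0, 0], "turn": [0, 0, 0], "fingers": 0}, {"delta_pos": [0, 0, -0.03], "turn": [0, 0, 0], "fingers": 0}, {"delta_pos": [0, 0, -0.08], "turn": [0, 0, 0], "fingers": 0}, {"delta_pos": [0, 0, -0.14], "turn": [0, 0, 0], "fingers": 0}, {"delta_pos": [0, 0, -0.16], "turn": [0, 0, 0], "fingers": 0}, {"delta_pos": [0, 0, -0.16], "turn": [0, 0, 0], "fingers": 0}]}}

```text
clock: 9.6
position: [0.5378, -0.0268, 0.2897]
ee_rot: [0.691, 0.722, 0.001, 0.001]
ft_force: [-0.1, -0.4, -0.6]
grip_width: 1.003
grasp_force: 0.0
```

```bash
python3 w.py 0.5015,-0.2885,0.28,-7.5 
python3 - <<'E'
from wc import *
o=get_obs();c=camera('wrist');save(c,'w2.png');W=wcloud(o,c);X,Y,Z=W[...,0],W[...,1],W[...,2]
k=(np.hypot(X-.537,Y+.027)<.1)&(c["range_z"]>0.05)
rect(W[k&(abs(Z-.09)<.005)],"lid");rect(W[k&(Z>.13)&(Z<.16)],"bar")
hsv=cv2.cvtColor(c["color"],cv2.COLOR_RGB2HSV).astype(int)
rect(W[k&(abs(Z-.004)<.006)&((hsv[...,0]<8)|(hsv[...,0]>172))&(hsv[...,1]>150)],"mat")
E
```

```text
clk 9.6 pos [ 0.5378 -0.0268  0.2897] yyaw 2.5 tilt [ 0.003 -0.001 -1.   ] grip 1.003 0.0 F [-0.1 -0.4 -0.6]
(0.5015, -0.2885, 0.28) [-0.2599, -0.0477, 0.0098] [0.003, 0.0, 0.175]
lid 2900 c [536.3 -27.8] size [82.7 82.9] ang 5.0 z med/max 0.0901 0.0941
bar 753 c [536.8 -27.7] size [11.5 74.2] ang 2.1 z med/max 0.1419 0.145
mat 1656 c [534.9 -19. ] size [127.7 110. ] ang 4.6 z med/max 0.0044 0.0072
```

In the tool's units: 0.178 rad / 3.1416 = 0.0567.

Request:
{"fn": "move_arm", "kwargs": {"plan": [{"delta_pos": [-0.05, -0.009, 0], "turn": [0, 0, 0.0127], "fingers": 0}, {"delta_pos": [-0.1, -0.018, 0], "turn": [0, 0, 0.0255], "fingers": 0}, {"delta_pos": [-0.155, -0.028, 0], "turn": [0, 0, 0.0382], "fingers": 0}, {"delta_pos": [-0.21, -0.039, 0.03], "turn": [0, 0, 0.0477], "fingers": 0}, {"delta_pos": [-0.26, -0.048, 0.06], "turn": [0, 0, 0.0567], "fingers": 0}, {"delta_pos": [-0.26, -0.048, 0.1], "turn": [0, 0, 0.0567], "fingers": 0}, {"delta_pos": [-0.26, -0.048, 0.12], "turn": [0, 0, 0.0567], "fingers": 0}, {"delta_pos": [-0.26, -0.048, 0.12], "turn": [0, 0, 0.0567], "fingers": 0}, {"delta_pos": [-0.26, -0.048, 0.12], "turn": [0, 0, 0.0567], "fingers": 0}]}}

```text
clock: 10.78
position: [0.5007, -0.2886, 0.1686]
ee_rot: [0.753, 0.658, 0.0, 0.0]
ft_force: [1.0, 0.4, 0.7]
grip_width: 1.0
grasp_force: 0.0
```

```bash
python3 w.py 0.5015,-0.2885,0.064,-7.7 
python3 - <<'E'
from wc import *
o=get_obs();c=camera('wrist');save(c,'w3.png');W=wcloud(o,c);X,Y,Z=W[...,0],W[...,1],W[...,2]
g=(X>.44)&(X<.56)&(Y<-.2)&(Y>-.37)&(c["range_z"]>.05)
rect(W[g&(Z>.082)&(Z<.093)],"tab")
E
```

```text
clk 10.775 pos [ 0.5007 -0.2886  0.1686] yyaw -7.7 tilt [ 0. -0. -1.] grip 1.0 0.0 F [1.  0.4 0.7]
(0.5015, -0.2885, 0.064) [0.0002, 0.0007, 0.1046] [0.0, -0.0, 0.001]
tab 730 c [ 500.4 -288.6] size [59.2  7.9] ang 82.1 z med/max 0.0873 0.0891
```

View pics/w3.png

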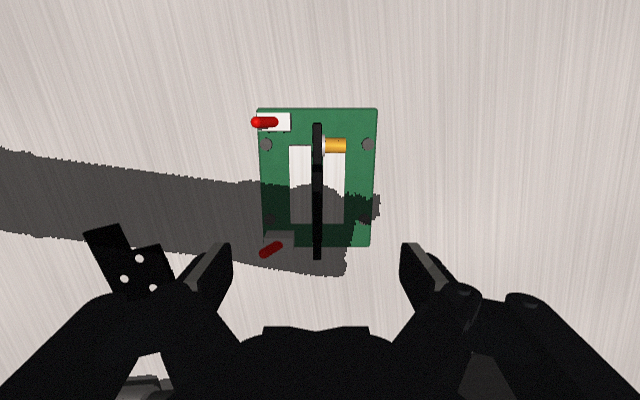

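The wrist view shows the plate at column 317, midway between the fingertips (about 222 and 410), with the stud at (335,145) on the far side. I lower and grip.

Request:
{"fn": "move_arm", "kwargs": {"plan": [{"delta_pos": [0, 0.0005, 0.05], "turn": [0, 0, 0], "fingers": 0}, {"delta_pos": [0, 0.0005, 0.085], "turn": [0, 0, 0], "fingers": 0}, {"delta_pos": [0, 0.0005, 0.104], "turn": [0, 0, 0], "fingers": 0}, {"delta_pos": [0, 0.0005, 0.104], "turn": [0, 0, 0], "fingers": 0.4}, {"delta_pos": [0, 0.0005, 0.104], "turn": [0, 0, 0], "fingers": 0.7}, {"delta_pos": [0, 0.0005, 0.104], "turn": [0, 0, 0], "fingers": 1}, {"delta_pos": [0, 0.0005, 0.104], "turn": [0, 0, 0], "fingers": 1}, {"delta_pos": [0, 0.0005, 0.104], "turn": [0, 0, 0], "fingers": 1}, {"delta_pos": [0, 0.0005, 0.104], "turn": [0, 0, 0], "fingers": 1}, {"delta_pos": [0, 0.0005, 0.104], "turn": [0, 0, 0], "fingers": 1}], "force": 80}}

```text
clock: 12.08
position: [0.5017, -0.2891, 0.0652]
ee_rot: [0.753, 0.658, 0.0, 0.001]
ft_force: [-0.7, 0.9, 6.3]
grip_width: 0.084
grasp_force: 79.1
```

Request:
{"fn": "move_arm", "kwargs": {"plan": [{"delta_pos": [0, 0, -0.01], "turn": [0, 0, 0], "fingers": 1}, {"delta_pos": [0, 0, -0.025], "turn": [0, 0, 0], "fingers": 1}, {"delta_pos": [0, 0, -0.05], "turn": [0, 0, 0], "fingers": 1}, {"delta_pos": [0, 0, -0.09], "turn": [0, 0, 0], "fingers": 1}, {"delta_pos": [0, 0, -0.13], "turn": [0, 0, 0], "fingers": 1}, {"delta_pos": [0, 0, -0.17], "turn": [0, 0, 0], "fingers": 1}, {"delta_pos": [0, 0, -0.21], "turn": [0, 0, 0], "fingers": 1}, {"delta_pos": [0, 0, -0.225], "turn": [0, 0, 0], "fingers": 1}, {"delta_pos": [0, 0, -0.225], "turn": [0, 0, 0], "fingers": 1}]}}

```text
clock: 13.2
position: [0.5011, -0.2887, 0.2896]
ee_rot: [0.753, 0.658, 0.0, 0.0]
ft_force: [0.7, -0.2, -5.1]
grip_width: 0.081
grasp_force: 78.4
```

```bash
python3 w.py 0.483,0.288,0.29,-19
```

```text
clk 13.2 pos [ 0.5011 -0.2887  0.2896] yyaw -7.7 tilt [ 0.001 -0.001 -1.   ] grip 0.081 78.4 F [ 0.7 -0.2 -5.1]
(0.483, 0.288, 0.29) [0.5692, -0.0949, -0.0007] [0.001, 0.0, 0.198]
```

In the tool's units: 0.198 rad / 3.1416 = 0.063.

Request:
{"fn": "move_arm", "kwargs": {"plan": [{"delta_pos": [0.02, -0.003, 0], "turn": [0, 0, 0.0032], "fingers": 1}, {"delta_pos": [0.06, -0.01, 0], "turn": [0, 0, 0.0095], "fingers": 1}, {"delta_pos": [0.11, -0.018, 0], "turn": [0, 0, 0.0159], "fingers": 1}, {"delta_pos": [0.165, -0.027, 0], "turn": [0, 0, 0.0223], "fingers": 1}, {"delta_pos": [0.22, -0.037, 0], "turn": [0, 0, 0.0286], "fingers": 1}, {"delta_pos": [0.275, -0.046, 0], "turn": [0, 0, 0.035], "fingers": 1}, {"delta_pos": [0.33, -0.055, 0], "turn": [0, 0, 0.0414], "fingers": 1}, {"delta_pos": [0.385, -0.064, 0], "turn": [0, 0, 0.0477], "fingers": 1}, {"delta_pos": [0.44, -0.073, 0], "turn": [0, 0, 0.0541], "fingers": 1}, {"delta_pos": [0.49, -0.082, 0], "turn": [0, 0, 0.0589], "fingers": 1}, {"delta_pos": [0.53, -0.088, 0], "turn": [0, 0, 0.063], "fingers": 1}, {"delta_pos": [0.555, -0.093, 0], "turn": [0, 0, 0.063], "fingers": 1}]}}

```text
clock: 14.7
position: [0.4809, 0.2764, 0.2876]
ee_rot: [0.813, 0.582, -0.001, -0.001]
ft_force: [-0.6, -1.1, -3.5]
grip_width: 0.082
grasp_force: 78.3
```

```bash
python3 w.py 0.483,0.288,0.218,-19
```

```text
clk 14.7 pos [0.4809 0.2764 0.2876] yyaw -18.9 tilt [-0.003 -0.    -1.   ] grip 0.082 78.3 F [-0.6 -1.1 -3.5]
(0.483, 0.288, 0.218) [0.0118, -0.0016, 0.0696] [-0.002, 0.001, 0.003]
```

Request:
{"fn": "move_arm", "kwargs": {"plan": [{"delta_pos": [0.01, -0.001, 0.01], "turn": [0, 0, 0], "fingers": 1}, {"delta_pos": [0.013, -0.001, 0.03], "turn": [0, 0, 0], "fingers": 1}, {"delta_pos": [0.013, -0.001, 0.05], "turn": [0, 0, 0], "fingers": 1}, {"delta_pos": [0.013, -0.001, 0.065], "turn": [0, 0, 0], "fingers": 1}, {"delta_pos": [0.013, -0.001, 0.071], "turn": [0, 0, 0], "fingers": 1}, {"delta_pos": [0.013, -0.001, 0.071], "turn": [0, 0, 0], "fingers": 1}, {"delta_pos": [0.013, -0.001, 0.071], "turn": [0, 0, 0], "fingers": 1}, {"delta_pos": [0.013, -0.001, 0.071], "turn": [0, 0, 0], "fingers": 1}]}}

```text
clock: 15.7
position: [0.4865, 0.2865, 0.2189]
ee_rot: [0.814, 0.581, 0.0, 0.0]
ft_force: [-0.4, 0.0, -3.4]
grip_width: 0.081
grasp_force: 78.2
```

```bash
python3 w.py 0.483,0.288,0.218,-19
python3 - <<'E'
from wc import *
a=np.radians(-19)
for n in("top","side"):
    c=camera(n);save(c,n+"3.png");W=cloud(c);d=W-[.483,.288,.2]
    u=d[...,:2]@[np.cos(a),np.sin(a)];v=d[...,:2]@[-np.sin(a),np.cos(a)];Z=W[...,2]
    k=(abs(u)<.015)&(abs(v)<.09)&(Z>.15)&(Z<.203)&(c["color"].max(-1)<90)
    q=lambda x:np.round(np.percentile(x[k],[1,50,99]),4)
    print(n,k.sum(),"u",q(u),"v",q(v),"z",q(Z)); rect(W[k],"bar")
    hsv=cv2.cvtColor(c["color"],cv2.COLOR_RGB2HSV).astype(int)
    s=(abs(u)<.06)&(abs(v)<.09)&(abs(Z-.19)<.04)&(hsv[...,0]>10)&(hsv[...,0]<32)&(hsv[...,1]>110)
    if s.any(): print("stud u,v,z",np.round([np.median(u[s]),np.median(v[s]),np.median(Z[s])],4),s.sum())
    cn=(np.hypot(W[...,0]-.537,W[...,1]+.027)<.06); rect(W[cn&(abs(Z-.09)<.005)],"lid"); rect(W[cn&(abs(Z-.14)<.01)],"bar")
t,s=[cv2.imread(f"pics/{n}3.png") for n in("top","side")]
cv2.imwrite("pics/fin.png",np.hstack([cv2.resize(t[90:260,150:350],(400,340)),cv2.resize(s[130:360,190:390],(400,460))[:340]]))
E
```

```text
clk 15.7 pos [0.4865 0.2865 0.2189] yyaw -19.0 tilt [ 0.001  0.    -1.   ] grip 0.081 78.2 F [-0.4  0.  -3.4]
(0.483, 0.288, 0.218) [0.0003, -0.0038, 0.0009] [0.001, -0.001, -0.0]Traceback (most recent call last):
  File "<stdin>", line 8, in <module>
  File "<stdin>", line 7, in <lambda>
    return _quantile_unchecked(
        a, q, axis, out, overwrite_input, method, keepdims, weights)
    return _ureduce(a,
                    func=_quantile_ureduce_func,
    ...<5 lines>...
                    overwrite_input=overwrite_input,
                    method=method)
    r = func(a, **kwargs)
    result = _quantile(arr,
                       quantiles=q,
    ...<2 lines>...
                       out=out,
                       weights=wgt)
    slices_having_nans = np.isnan(arr[-1, ...])
                                  ~~~^^^^^^^^^
IndexError: index -1 is out of bounds for axis 0 with size 0
```

Request:
{"fn": "move_arm", "kwargs": {"plan": [{"delta_pos": [0, -0.003, 0.001], "turn": [0, 0, 0], "fingers": 1}, {"delta_pos": [0, -0.003, 0.001], "turn": [0, 0, 0], "fingers": 1}, {"delta_pos": [0, -0.003, 0.001], "turn": [0, 0, 0], "fingers": 1}]}}

```text
clock: 16.12
position: [0.4835, 0.2873, 0.2173]
ee_rot: [0.814, 0.581, 0.0, 0.0]
ft_force: [-0.1, 0.2, -3.8]
grip_width: 0.078
grasp_force: 78.2
```

```bash
python3 w.py 0.483,0.288,0.218,-19
python3 - <<'E'
from wc import *
a=np.radians(-19)
for n in("side","wrist","top"):
    o=get_obs();c=camera(n);save(c,n+"4.png");W=wcloud(o,c) if n=="wrist" else cloud(c);d=W-[.483,.288,.2]
    u=d[...,:2]@[np.cos(a),np.sin(a)];v=d[...,:2]@[-np.sin(a),np.cos(a)];Z=W[...,2]
    k=(abs(u)<.015)&(abs(v)<.09)&(Z>.15)&(Z<.206)&(c["color"].max(-1)<90)
    if k.sum()>9:
        q=lambda x:np.round(np.percentile(x[k],[1,50,99]),4)
        print(n,k.sum(),"u",q(u),"v",q(v),"z",q(Z)); rect(W[k],"bar")
    hsv=cv2.cvtColor(c["color"],cv2.COLOR_RGB2HSV).astype(int)
    s=(abs(u)<.06)&(abs(v)<.09)&(abs(Z-.19)<.04)&(hsv[...,0]>10)&(hsv[...,0]<32)&(hsv[...,1]>110)
    if s.any(): print("stud u,v,z",np.round([np.median(u[s]),np.median(v[s]),np.median(Z[s])],4),s.sum())
    cn=(np.hypot(W[...,0]-.537,W[...,1]+.027)<.06); rect(W[cn&(abs(Z-.09)<.005)],"lid"); rect(W[cn&(abs(Z-.14)<.01)],"hbar")
t,s=[cv2.imread(f"pics/{n}4.png") for n in("wrist","side")]
cv2.imwrite("pics/fin.png",np.hstack([cv2.resize(t,(400,250)),cv2.resize(s[130:360,190:390],(400,460))[:250]]) if 0 else np.hstack([cv2.copyMakeBorder(cv2.resize(t,(400,250)),0,210,0,0,cv2.BORDER_CONSTANT),cv2.resize(s[130:360,190:390],(400,460))]))
E
```

```text
clk 16.125 pos [0.4835 0.2873 0.2173] yyaw -19.0 tilt [ 0. -0. -1.] grip 0.078 78.2 F [-0.1  0.2 -3.8]
(0.483, 0.288, 0.218) [0.0005, -0.0007, -0.0007] [0.0, 0.0, -0.0]
side 203 u [-0.0024 -0.0013  0.0036] v [-0.0504  0.0317  0.0643] z [0.1665 0.1895 0.2057]
bar 203 c [484.9 292.2] size [120.3   7.1] ang 70.1 z med/max 0.1895 0.2059
stud u,v,z [0.0168 0.0465 0.197 ] 36
lid 17 c [501.5 -31.1] size [ 4.8 35.5] ang 7.3 z med/max 0.0895 0.0925
hbar 0
wrist 1078 u [-0.0045 -0.0003  0.0034] v [0.0287 0.0472 0.0638] z [0.1966 0.2043 0.2058]
bar 1078 c [499.  330.8] size [36.1 11.3] ang 70.4 z med/max 0.2043 0.206
stud u,v,z [0.0156 0.0445 0.1975] 840
lid 0
hbar 0
lid 526 c [537.5 -28.3] size [80.7 80.8] ang 85.8 z med/max 0.0901 0.0948
hbar 116 c [537.6 -27.5] size [12.3 75.5] ang 1.2 z med/max 0.1417 0.1468
```

View pics/fin.png

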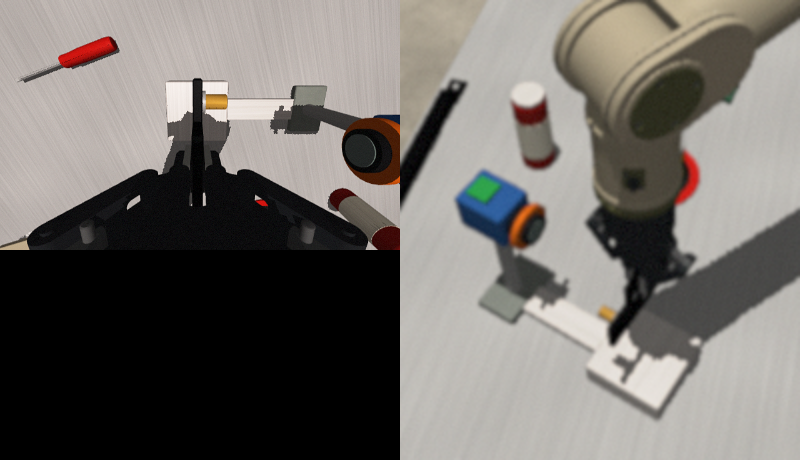

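The bracket is centred within about 2 mm (bar end v 0.064 against 0.065, bar top 0.205). The stud points at the lens, at (215,102) in the wrist half. The canister still stands on the mat, lid at 0.090, so I hand in.

```bash
python3 -c "
from workcell import *
print(hand_in())"
```

```text
the job is handed in; nothing more can be done
None
```

The job is handed in: the canister stands released on the mat, within about 2 mm of its centre, and the gripper holds the bracket within about 2 mm of the focus point, upright and square, stud towards the lens; no verdict came back.

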